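# Make up a drilling pack and lock it in the jig

### The job

Make up the pack for drilling: lay the brass blank squarely on the steel blank that already lies on the jig's bed, then the blue drill template on top of the brass, blue face with the bushings up, the long sides all lying the same way and the edges flush with the bed all round; set them down, do not drop them. Then turn the jig's lock collar until its arm lies over the pack with its white mark at the green locked mark. Leave the other things on the bench where they are.

Things in the scene. Friction and masses are not known exactly. Their poses are not given: they have to be found in the camera images.
- jig: drilling jig fixed to the bench: dark base plate 130 mm (x) wide, 15 mm thick; on it a raised black bed 56 mm (x) by 110 mm (y), the same outline as the plates, top 35 mm above the bench. Origin: at bench level under the bed's centre, z up. The collar's post stands at x = 0, y = +95 mm, 107 mm high
- steel_blank: bare grey steel blank, 0.58 kg, a flat rectangular plate 56 mm (its x) by 110 mm (its y) and 12 mm thick, edges square; origin at the centre of its underside, z up. It already lies squarely on the bed
- brass_blank: yellow brass blank, about 0.6 kg, a flat rectangular plate 56 mm (its x) by 110 mm (its y) and 12 mm thick, edges square; origin at the centre of its underside, z up. Lies flat on the bench; it can be gripped across its 56 mm width
- template: blue-painted steel drill template with six small steel bushings showing on its top, about 0.55 kg, a flat rectangular plate 56 mm (its x) by 110 mm (its y) and 12 mm thick, edges square; origin at the centre of its underside, z up. Lies flat on the bench, blue face up; it can be gripped across its 56 mm width; the same turned half round
- collar (a joint): angle (rad) of the lock collar, captive on the jig's post. At 0 its arm points along the jig's -x (red mark, open); grows anticlockwise seen from above; at 1.571 the arm points along the jig's -y, over the bed (green mark, locked). Starts at 0 to 0.4. Hard stop at 1.62. Takes 2 to 3 N at the lug and stays where left
- lug (a point): centre, 113 mm above the bench, of the collar's red grip lug, 58 mm from the post's axis; x from lug to post, z up. Lug 14 mm thick across the arm, 28 mm along it, from 89 to 129 mm above the bench. The steel arm under it is 24 mm wide, reaches 90 mm from the axis and spans 77 to 89 mm in height: it passes over a finished 71 mm high pack
- hammer: hammer lying on the bench, leave alone
- spanner: steel spanner 160 mm long lying on the bench between the plates and the bench's far side, leave alone
- oilcan: green oil can 150 mm high with a thin spout, 72 mm across, leave alone
- jar: amber jar 85 mm high, 68 mm across, leave alone
- brush: bench brush lying on the bench, leave alone
- driver: screwdriver lying on the bench on the robot's side, leave alone
Not all that is in view belongs to the job. What is meant by the brass_blank is not red, and is the larger of those in its own colour. Of the things shaped like the template, the blue one is meant.

How it is judged:
On the way, in this order (a step that is already met when the one before it is completed fails the run):
1. the brass blank lies squarely on the steel blank on the bed, let go (horizontal distance between each of steel_blank, brass_blank and jig below 0.006 m and z of steel_blank in the frame of jig between 0.032 and 0.038 m and angle between the x axis of each of steel_blank, brass_blank and the x axis of jig, either way round below 0.08 rad and angle between each of steel_blank, brass_blank's own z axis and vertical below 0.06 rad and linear speed of each of steel_blank, brass_blank below 0.02 m/s and z of brass_blank in the frame of jig between 0.044 and 0.05 m and contact force between the fingers and brass_blank below 0.1 N), for 0.2 s.
2. the template lies squarely on the brass blank, let go, the collar still open (horizontal distance between each of steel_blank, brass_blank, template and jig below 0.006 m and z of steel_blank in the frame of jig between 0.032 and 0.038 m and angle between the x axis of each of steel_blank, brass_blank, template and the x axis of jig, either way round below 0.08 rad and angle between each of steel_blank, brass_blank, template's own z axis and vertical below 0.06 rad and linear speed of each of steel_blank, brass_blank, template below 0.02 m/s and z of brass_blank in the frame of jig between 0.044 and 0.05 m and z of template in the frame of jig between 0.056 and 0.062 m and contact force between the fingers and template below 0.1 N and value of joint collar below 1.2 rad), for 0.2 s.
3. the collar is turned to its locked mark (value of joint collar above 1.47 rad), for 0.2 s.
At the end, for the whole second after the job is handed in: steel blank, brass blank and template lie flat in that order on the jig's bed, each centred on the bed within 6 mm and square to it within 0.08 rad (either way round), flat within 0.06 rad, at rest and released; the collar is at its locked mark within 0.1 rad (joint above 1.47; the stop is at 1.62) (all of step 1 and horizontal distance between template and jig below 0.006 m and z of template in the frame of jig between 0.056 and 0.062 m and angle between the x axis of template and the x axis of jig, either way round below 0.08 rad and angle between template's own z axis and vertical below 0.06 rad and linear speed of template below 0.02 m/s and contact force between the fingers and steel_blank below 0.1 N and contact force between the fingers and template below 0.1 N and value of joint collar above 1.47 rad and velocity of joint collar between -0.05 and 0.05 rad/s); the robot touches nothing.
It fails at once if a plate is dropped (falls free faster than 0.35 m/s) ((linear speed of steel_blank above 0.35 m/s and contact force between the fingers and steel_blank below 0.1 N) or (linear speed of brass_blank above 0.35 m/s and contact force between the fingers and brass_blank below 0.1 N) or (linear speed of template above 0.35 m/s and contact force between the fingers and template below 0.1 N)).
It fails at once if another thing on the bench is shifted more than 30 mm (distance of any of hammer, spanner, oilcan, jar, brush, driver from where it was at the start of the episode above 0.03 m).
It fails at once if the oil can or jar is tipped (angle between any of oilcan, jar's own z axis and vertical above 0.5 rad).
It also fails if it takes over 64 s, if anything falls off the work surface, if the arm or the gripper's body presses on something with over 40 N, if the wrist force passes 120 N, or if a joint passes its speed limit or range.

### The arm

A 6-joint arm with a two-finger parallel gripper is mounted at the origin on the work surface. World frame = base frame: x ahead of the robot, y to its left, z up, the work surface at z = 0. Lengths are in m, angles in rad, forces in N, time in s.
With the tool pointing down it reaches from about 0.375 to 0.9 m from the base axis. Payload 3.1 kg.
Tool frame: the origin (TCP) lies at the very end of the fingers, on their centre line; the grasp point (between the pads) lies 19 mm behind it; z points along the fingers, y is the line along which they close (so a half turn about z gives the same grasp; the last joint's range is limited). The gripper opens to 85 mm and grips with 20 to 120 N. Pads are 22 mm wide; open, the fingers measure 114 mm over their backs; the gripper's body (76 mm by 85 mm) begins 54 mm behind the grasp point. The pads swing forward as they close: fully open they stand 13 mm farther back than shut.
Start: joints at [-1.292, 0.527, 1.433, -0, 1.181, -0.178], TCP at [0.276, -0.561, 0.231] pointing down, gripper open.
Joint ranges: [-3.08, 3.08], [-0.75, 2.2], [0.22, 2.44], [-1.43, 4.57], [0, 2.65], [-2.85, 2.85]. Speed limits (rad/s): [2.79, 2.79, 3.14, 3.14, 3.14, 3.14].

### API

Orientations are given as a unit quaternion [x, y, z, w].
In Python, from station import manip, vision gives the robot as it stands.
- The arm moves only by the tool drive_tool, never from a script. Its argument "deltas" is a list that holds one entry, the list of rows, each a list of 4 numbers: the shift along the tool's x, y, z in mm, then the turn about the tool's z in rad. A call has 1 to 5 rows; each row is the pose to reach, as a shift and turn from the pose commanded when the call began, along the tool's axes at that moment; what a row does not reach only later rows make up. A row lasts 1/12 s, in which the tool goes at most 41.7 mm and 7.16 degrees, less where a joint would pass 70% of its speed; a pose out of reach is approached as far as the arm can. A call with a gripper value outside its range is refused whole. "jaw" is the finger opening in mm, from 0 to 85.4, set as the call begins (left out, the last holds). The fingers move at their own pace and stop on an object; "force" is the grip in N (left out, the last holds). Time passes only in rows, so rows that repeat a pose let the fingers close. It gives the time, the measured TCP pose, the force, the opening and the grip force at its end, in the units of the state.
- manip.sense(): the state, without advancing time (a new reading comes with each control period).
- vision.snapshot(name): name is "side" or "top" or "wrist"; returns the picture (384x512x3 uint8, red, green, blue); there is no depth.
- vision.camera_model(name): a dict with "camera_matrix" (3x3 intrinsics, pixels), "rvec" (rotation vector, rad) and "tvec" (3), from world to camera coordinates, as OpenCV has them. Camera axes: x right, y down, z forward; pixel columns grow to the right and rows downward; lengths in m; the calibration is good to about 2 mm. The wrist camera is an equidistant fisheye: a pixel r from the principal point sees the ray r / f radians off the axis. A picture is of the moment at which its call begins: read the wrist's pose just before it. camera_model takes no time and is no camera call; for the wrist camera it gives the pose at the moment of the call.
- manip.sign_off(): hands the job in; it is judged then, once.
The state is a dict: "t": time; "q": joint angles; "qd": joint speeds; "tau": joint torques, N m; "tcp_pos": TCP position; "tool_rot": TCP orientation; "force": force on the tool from outside, world axes, zero at the start; "ft_torque": the same for the moment, N m; "finger_gap": opening from 0.0 (shut) to 1.0 (fully open); "gripper_force": force on a finger pad.
Only numpy, scipy, OpenCV 4.12 (cv2) and the standard library are available. Lean on these libraries where they do the work, as an engineer would, in place of code of your own. Each camera call takes 0.05 s, during which the arm holds its last target. There are 200 camera calls.

## Working session

There is one attempt and no reset: what is moved stays moved. The work goes in short steps, Python scripts to look and compute and a tool call to move; the robot and the scene stay as the last step left them, time stands still between calls to the robot, and variables do not carry over. Pictures are saved under pics/ and viewed, at most 10 in all, crops included, and the job is handed in when it is done.

Besides the shell and the picture viewer there is one more tool, called after "Request:" by a JSON object that holds its "op" and its "data". drive_tool: Moves the arm, as the interface text tells. Its arguments: {"type":"object","properties":{"deltas":{"type":"array"},"jaw":{"type":"number"},"force":{"type":"number"}},"required":["deltas"]}

```bash
mkdir -p pics; ls; python3 - <<'E'
from station import manip, vision
import cv2,numpy as np
for n in("top","side"):
    im=vision.snapshot(n); np.save(f"pics/{n}0.npy",im)
    cv2.imwrite(f"pics/{n}0.png",cv2.resize(im[...,::-1],(800,600),interpolation=cv2.INTER_CUBIC))
    m=vision.camera_model(n); R=cv2.Rodrigues(np.array(m["rvec"]))[0]
    print(n,np.round(m["camera_matrix"],1).tolist(),(-R.T@np.array(m["tvec"])).round(3),R.round(2).tolist())
s=manip.sense();print(s)
E
```

```text
pics
top [[357.9, 0.0, 254.7], [0.0, 357.9, 190.2], [0.0, 0.0, 1.0]] [ 0.428 -0.06   1.063] [[0.0, -1.0, -0.03], [-0.99, 0.0, -0.13], [0.13, 0.03, -0.99]]
side [[390.7, 0.0, 259.4], [0.0, 390.7, 190.3], [0.0, 0.0, 1.0]] [0.244 0.668 0.69 ] [[-0.92, -0.4, -0.01], [-0.23, 0.56, -0.79], [0.32, -0.73, -0.61]]
{'t': 0.1, 'q': array([-1.29251825e+00,  5.28348598e-01,  1.43380187e+00, -2.36435290e-05,
        1.18140510e+00, -1.78495134e-01]), 'qd': array([-0.00055762, -0.0027301 , -0.00329914, -0.00039298, -0.00032051,
       -0.00121335]), 'tau': array([-5.01298873e-04, -4.43306851e+01, -1.78585571e+01, -2.36435808e-04,
        3.91447407e-03,  4.99557345e-06]), 'tcp_pos': array([ 0.27549826, -0.56026969,  0.23043779]), 'tool_rot': array([ 9.74031457e-01,  2.26410593e-01, -5.98647043e-05, -9.79688609e-04]), 'force': array([ 0.98479537, -0.16272011, -0.01139679]), 'ft_torque': array([ 0.01102904, -0.01237509, -0.0131067 ]), 'gripper_force': 0.0, 'finger_gap': 1.0017010464561054}
```

View pics/top0.png

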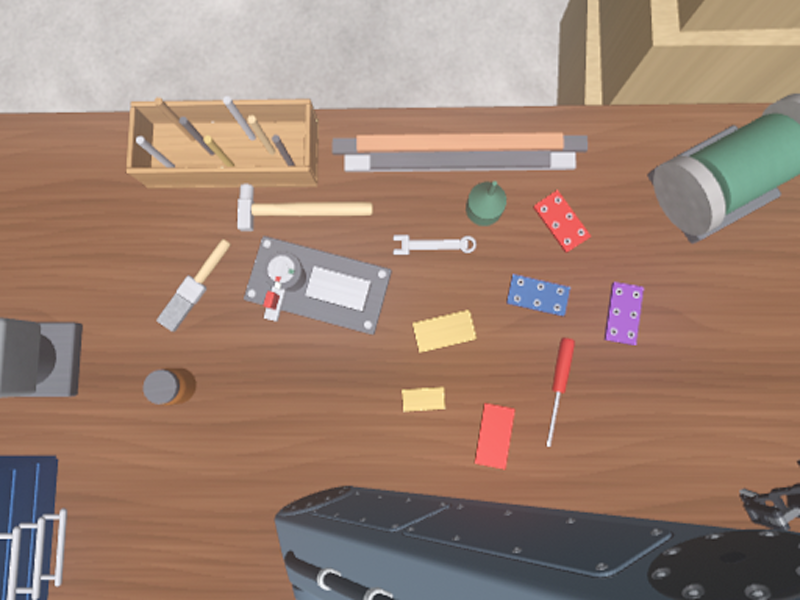

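View pics/side0.png

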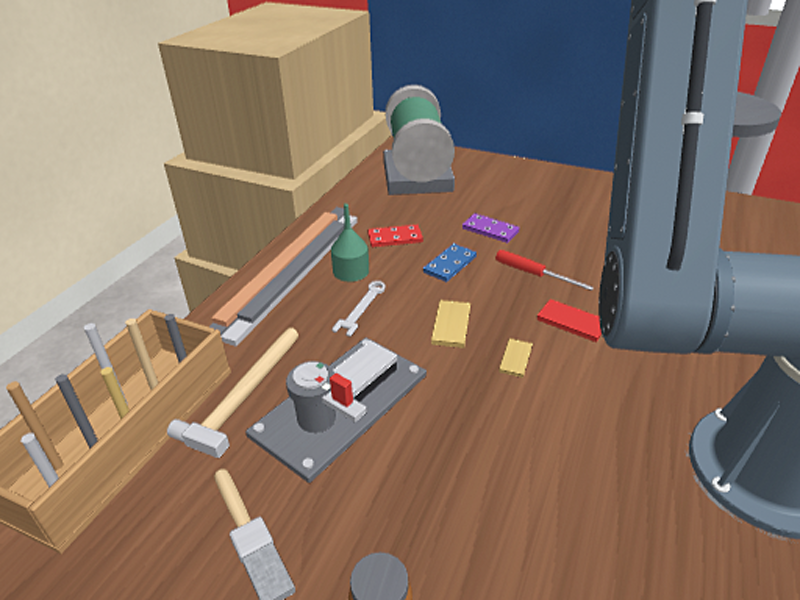

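The candidates, in top-view pixels of the 800x600 picture:
- **Brass:** large yellow (444,331), small yellow (423,399), red blank (495,436). I choose the large yellow one.
- **Template:** blue (539,294), red (562,221), purple (625,314). I choose the blue one.
- **Jig:** steel blank at (338,288), post at (284,270), lug at (271,299).

Next I fit the outlines and check them in a close crop.

```bash
cat > h.py <<'E'
import cv2,numpy as np
from scipy.optimize import minimize
from scipy.spatial.transform import Rotation as Ro
from station import manip,vision
def proj(m,P):
    return cv2.projectPoints(np.array(P,float).reshape(-1,1,3),np.array(m["rvec"]),np.array(m["tvec"]),np.array(m["camera_matrix"]),None)[0].reshape(-1,2)
def box(x,y,a,z0,z1,w=.056,l=.110):
    c,s=np.cos(a),np.sin(a)
    return np.array([[x+c*u*w/2-s*v*l/2,y+s*u*w/2+c*v*l/2,z] for z in(z0,z1) for u,v in((-1,-1),(1,-1),(1,1),(-1,1))])
S=8
def sil(m,B,shape):
    p=cv2.convexHull(proj(m,B).astype(np.float32)).reshape(-1,2)
    g=np.zeros((shape[0]*S,shape[1]*S),np.uint8)
    cv2.fillConvexPoly(g,np.round((p+.5)*S-.5).astype(int),255)
    return cv2.resize(g,shape[::-1],interpolation=cv2.INTER_AREA)/255.
def fit(views,x0,z0,z1):
    """views: (model,mask)"""
    f=lambda p:sum(np.abs(sil(m,box(p[0],p[1],p[2]/3,z0,z1),k.shape)-k).sum() for m,k in views)
    sx=np.array([x0]+[np.array(x0)+d for d in np.diag([.01,.01,.3])])
    r=minimize(f,x0,method="Nelder-Mead",options=dict(initial_simplex=sx,xatol=1e-4,fatol=.1))
    return r.x*[1,1,1/3],r.fun,[k.sum() for _,k in views]
def unproj(m,px,z):
    R=cv2.Rodrigues(np.array(m["rvec"]))[0];C=-R.T@np.array(m["tvec"])
    d=R.T@np.linalg.inv(m["camera_matrix"])@np.array([px[0],px[1],1.]);return C+d*(z-C[2])/d[2]
def blob(mask,px):
    _,l=cv2.connectedComponents(mask.astype(np.uint8));k=l[int(px[1]),int(px[0])];assert k;return (l==k)*1.
E
cat > m1.py <<'E'
from h import *
M={n:vision.camera_model(n) for n in("top","side")};I={n:np.load(f"pics/{n}0.npy").astype(int) for n in M}
s=.64
def mk(n,kind):
    r,g,b=np.moveaxis(I[n],2,0)
    if kind=="brass":return (r-b>60)&(g>120)&(r>150)
    if kind=="blue":
        k=((b-r>30)).astype(np.uint8);return cv2.morphologyEx(k,cv2.MORPH_CLOSE,np.ones((7,7)))>0
    return (np.minimum(np.minimum(r,g),b)>165)
out={}
for name,px,z in(("brass",{"top":(444,331),"side":(451,322)},(0,.012)),("blue",{"top":(548,298),"side":(448,262)},(0,.012)),("steel",{"top":(338,288)},(.046,.047))):
    vs=[(M[n],blob(mk(n,name),np.array(p)*s)) for n,p in px.items()]
    p0=unproj(M["top"],np.array(px["top"])*s,z[1])
    for V in (vs,vs[:1]):
        best=min((fit(V,[p0[0],p0[1],3*a],*z) for a in(-.3,.3)) if name!="blue" else (fit(V,[p0[0],p0[1],3*a],*z) for a in(-.3,.3)),key=lambda t:t[1]) if name=="steel" else min((fit(V,[p0[0],p0[1],3*a],*z) for a in(-.3,.0,.3)),key=lambda t:t[1])
        print(name,best[0].round(4),best[1].round(1),best[2])
    out[name]=best[0]
im=I["top"].astype(np.uint8)[...,::-1].copy()
x0,y0,x1,y1=150,140,374,260;k=3.5
c=cv2.resize(im[y0:y1,x0:x1],None,fx=k,fy=k,interpolation=cv2.INTER_CUBIC)
for n,(a,b) in(("brass",(0,.012)),("blue",(0,.012)),("steel",(.046,.047))):
    q=proj(M["top"],box(*out[n],a,b))[4:]
    cv2.polylines(c,[np.round((q+.5-[x0,y0])*k).astype(int)],True,(0,255,0),1)
cv2.imwrite("pics/c1.png",c)
E
python3 m1.py
```

```text
brass [ 0.5034 -0.1185  0.2297] 1915.2 [np.float64(2603.0), np.float64(590.0)]
brass [ 0.5033 -0.1179  0.2366] 1872.9 [np.float64(2603.0)]
blue [ 0.5705 -0.2959 -0.2304] 72.0 [np.float64(706.0), np.float64(443.0)]
blue [ 0.5703 -0.2962 -0.2335] 43.6 [np.float64(706.0)]
steel [ 0.5793  0.0798 -0.2635] 40.5 [np.float64(769.0)]
steel [ 0.5793  0.0798 -0.2635] 40.5 [np.float64(769.0)]
```

View pics/c1.png

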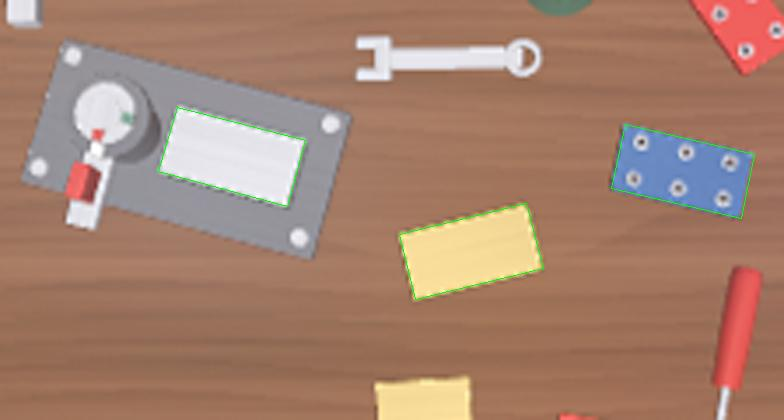

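The crop confirms both choices. The outlines fit the large yellow blank (crop 470,251), the blue template (682,171) and the steel (232,156). The brass mask leaked in the top view, so I redo that fit with a tighter mask and add a move planner.

```bash
cat >> h.py <<'E'
def plan(x,y,z,t):
    """deltas in tool axes to reach world TCP x,y,z with tool x axis at yaw t"""
    s=manip.sense();R=Ro.from_quat(s["tool_rot"]).as_matrix()
    d=R.T@(np.array([x,y,z])-s["tcp_pos"])*1000
    ty=np.arctan2(R[1,0],R[0,0]);a=-((t-ty+np.pi)%(2*np.pi)-np.pi)
    print("d mm",d.round(1),"turn",round(a,4),"rows",np.ceil(max(np.linalg.norm(d)/41.7,abs(a)/.125)),"tcp",s["tcp_pos"].round(4),"yaw",ty.round(4),"F",s["force"].round(1),"t",round(s["t"],2),"tilt",R[:2,2].round(4))
E
sed -i 's/(r-b>60)&(g>120)&(r>150)/(r-b>75)\&(g>160)\&(r>200)/' m1.py; python3 m1.py|head -2; python3 -c "
from h import *
plan(.5033,-.1182,.09,.232+np.pi/2)"
```

```text
brass [ 0.5026 -0.1176  0.232 ] 132.7 [np.float64(722.0), np.float64(519.0)]
brass [ 0.5026 -0.1175  0.2309] 36.4 [np.float64(722.0)]
d mm [ 399.4 -296.   141.1] turn -1.346 rows 13.0 tcp [ 0.2755 -0.5603  0.2304] yaw 0.4568 F [ 1.  -0.2 -0. ] t 0.1 tilt [-0.0006  0.0019]
```

Request:
{"op": "drive_tool", "data": {"deltas": [[[33,-25,5,-0.11],[67,-49,10,-0.22],[100,-74,15,-0.33],[133,-98,20,-0.45],[133,-98,20,-0.45]]], "jaw": 85}}

```text
t: 0.52
tcp_pos: [0.3529, -0.4053, 0.2095]
tool_rot: [0.897, 0.442, 0.001, -0.005]
force: [-0.9, -0.3, -0.2]
finger_gap: 0.997
gripper_force: 0.0
```

```bash
python3 -c "
from h import *
plan(.5026,-.1175,.15,.2315+np.pi/2)"
```

```text
d mm [319.  -56.2  62.1] turn -0.8868 rows 8.0 tcp [ 0.3529 -0.4053  0.2095] yaw 0.9155 F [-0.9 -0.3 -0.2] t 0.52 tilt [-0.0026  0.0102]
```

Request:
{"op": "drive_tool", "data": {"deltas": [[[40,-7,8,-0.11],[80,-14,15,-0.22],[120,-21,23,-0.33],[160,-28,30,-0.44],[200,-35,38,-0.55]]]}}

```text
t: 0.93
tcp_pos: [0.448, -0.2337, 0.1729]
tool_rot: [0.745, 0.667, -0.0, -0.0]
force: [0.4, -0.3, 0.5]
finger_gap: 0.996
gripper_force: 0.0
```

```bash
python3 -c "
from h import *
plan(.5026,-.1175,.13,.2315+np.pi/2)"
```

```text
d mm [121.5  41.6  42.9] turn -0.3414 rows 4.0 tcp [ 0.448  -0.2337  0.1729] yaw 1.4609 F [ 0.4 -0.3  0.5] t 0.93 tilt [-0.0001  0.0001]
```

Request:
{"op": "drive_tool", "data": {"deltas": [[[30,10,11,-0.09],[60,21,21,-0.17],[90,31,32,-0.26],[121.5,41.6,43,-0.34],[121.5,41.6,43,-0.34]]], "jaw": 70}}

```text
t: 1.35
tcp_pos: [0.5026, -0.114, 0.1283]
tool_rot: [0.62, 0.784, 0.0, -0.002]
force: [0.4, 0.1, 0.5]
finger_gap: 0.822
gripper_force: 0.0
```

```bash
python3 -c "
from h import *
plan(.5026,-.1175,.03,.2315+np.pi/2)
im=vision.snapshot('wrist')
cv2.imwrite('pics/w1.png',cv2.resize(im[...,::-1],(800,600)))
np.save('pics/w1.npy',im)
print(vision.camera_model('wrist'))"
```

```text
d mm [-3.8 -0.6 98.3] turn 0.0014 rows 3.0 tcp [ 0.5026 -0.114   0.1283] yaw 1.8037 F [0.4 0.1 0.5] t 1.35 tilt [-0.0036  0.0035]
{'camera_matrix': array([[297.31863964,   0.        , 252.81946316],
       [  0.        , 297.31863964, 191.10117597],
       [  0.        ,   0.        ,   1.        ]]), 'rvec': array([-2.81606211, -0.32701228, -0.04660177]), 'tvec': array([-0.46192353, -0.22649668,  0.21504101])}
```

View pics/w1.png

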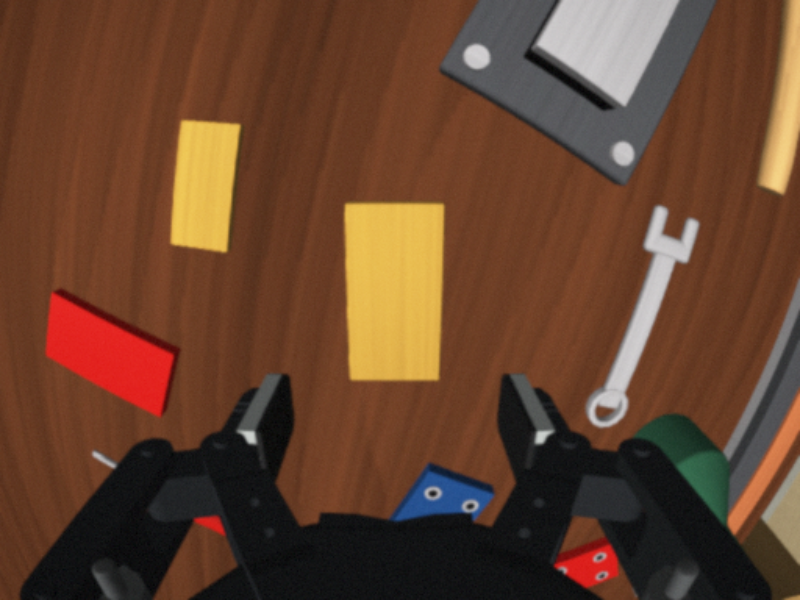

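The wrist view shows the brass blank with corners near (345,203), (443,203), (439,380), (350,380), centred and square between the fingers. I check its position with these corners.

```bash
cat >> h.py <<'E'
def wpts(m,px,z,s=.64):
    p=(np.array(px,float)+.5)*s-.5
    u=cv2.fisheye.undistortPoints(p.reshape(-1,1,2),np.array(m["camera_matrix"]),np.zeros(4)).reshape(-1,2)
    R=cv2.Rodrigues(np.array(m["rvec"]))[0];C=-R.T@np.array(m["tvec"])
    d=np.c_[u,np.ones(len(u))]@R
    return (C+d*((z-C[2])/d[:,2])[:,None])[:,:2]
def quad(P):
    """corners in order around, short side first -> centre, width, length, yaw of width axis"""
    a=(P[1]-P[0]+P[2]-P[3])/2;b=(P[3]-P[0]+P[2]-P[1])/2
    y=np.arctan2(*a[::-1]);y=(y+np.pi/2)%np.pi-np.pi/2
    y2=(np.arctan2(*b[::-1]))%np.pi-np.pi/2
    print("c",P.mean(0).round(4),"w",np.linalg.norm(a).round(4),"l",np.linalg.norm(b).round(4),"yaw",y.round(3),y2.round(3))
E
python3 -c "
from h import *
m=vision.camera_model('wrist')
quad(wpts(m,[(345,203),(443,203),(439,380),(350,380)],.012))
plan(.5026,-.1175,.03,.2315+np.pi/2)"
```

```text
c [ 0.5022 -0.1204] w 0.0556 l 0.1102 yaw 0.232 0.233
d mm [-1.5  0.2 99. ] turn -0.0011 rows 3.0 tcp [ 0.5024 -0.1163  0.129 ] yaw 1.8012 F [-0.1  0.1  0.3] t 1.4 tilt [-0.003   0.0017]
```

Request:
{"op": "drive_tool", "data": {"deltas": [[[-1,0,35,0],[-2,0,70,0],[-3,0,99,0],[-3,0,107,0],[-3,0,110,0]]], "jaw": 70}}

```text
t: 1.82
tcp_pos: [0.5021, -0.1227, 0.0188]
tool_rot: [0.624, 0.782, -0.0, -0.002]
force: [0.3, 0.5, 0.2]
finger_gap: 0.817
gripper_force: 0.0
```

Request:
{"op": "drive_tool", "data": {"deltas": [[[0,0,3,0],[0,0,6,0],[0,0,9,0],[0,0,10,0],[0,0,10,0]]]}}

```text
t: 2.23
tcp_pos: [0.5038, -0.1223, 0.011]
tool_rot: [0.623, 0.782, 0.0, 0.001]
force: [1.0, -0.5, -1.5]
finger_gap: 0.816
gripper_force: 0.0
```

```bash
python3 -c "
from h import *
plan(.5026,-.119,.004,.2315+np.pi/2)"
```

```text
d mm [ 3.5 -0.4  7. ] turn -0.0054 rows 1.0 tcp [ 0.5038 -0.1223  0.011 ] yaw 1.7969 F [ 1.  -0.5 -1.5] t 2.23 tilt [ 0.0013 -0.0006]
```

Request:
{"op": "drive_tool", "data": {"deltas": [[[2,0,2,0],[3,0,4,0],[3,0,6,0],[3,0,7,0],[3,0,7,0]]]}}

```text
t: 2.65
tcp_pos: [0.5025, -0.119, 0.003]
tool_rot: [0.623, 0.782, -0.0, -0.0]
force: [0.7, 0.0, 0.3]
finger_gap: 0.823
gripper_force: 0.0
```

```bash
python3 -c "
from h import *
im=vision.snapshot('wrist')
cv2.imwrite('pics/w2.png',cv2.resize(im[180:384,120:392,::-1],None,fx=2.9,fy=2.9,interpolation=cv2.INTER_CUBIC))
plan(.5026,-.119,.004,.2315+np.pi/2)"
```

```text
d mm [ 0.1  0.  -0.9] turn -0.0054 rows 1.0 tcp [ 0.5026 -0.1191  0.0031] yaw 1.7969 F [ 0.3 -0.4  0.6] t 2.7 tilt [-0.0004  0.0002]
```

View pics/w2.png

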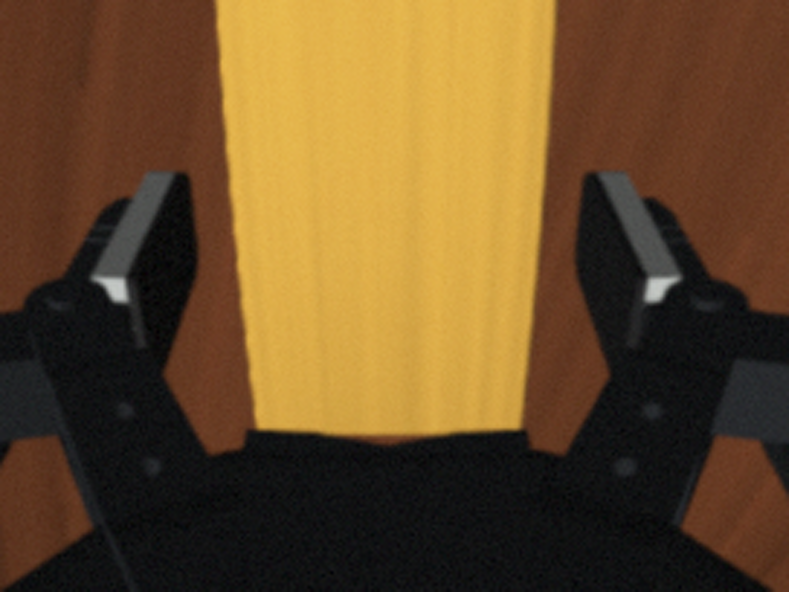

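The fingers straddle the brass evenly, with the pads beside its long edges. I creep lower and watch the force.

Request:
{"op": "drive_tool", "data": {"deltas": [[[0,0,1,0],[0,0,1.5,0],[0,0,2,0],[0,0,2.5,0],[0,0,2.5,0]]]}}

```text
t: 3.12
tcp_pos: [0.5026, -0.1192, 0.0007]
tool_rot: [0.623, 0.782, -0.0, -0.0]
force: [0.4, 0.4, 0.4]
finger_gap: 0.817
gripper_force: 0.0
```

Request:
{"op": "drive_tool", "data": {"deltas": [[[0,0,0.5,0],[0,0,1,0],[0,0,1.5,0],[0,0,1.5,0],[0,0,1.5,0]]], "jaw": 64}}

```text
t: 3.53
tcp_pos: [0.5026, -0.1192, -0.0007]
tool_rot: [0.623, 0.782, -0.0, -0.0]
force: [0.0, -0.3, -0.5]
finger_gap: 0.75
gripper_force: 0.0
```

No bench contact, so I close the fingers on the brass.

Request:
{"op": "drive_tool", "data": {"deltas": [[[0,0,0,0],[0,0,0,0],[0,0,0,0],[0,0,0,0],[0,0,0,0]]], "jaw": 40, "force": 80}}

```text
t: 3.95
tcp_pos: [0.5028, -0.1192, 0.0]
tool_rot: [0.623, 0.782, 0.0, 0.0]
force: [0.1, 0.1, 5.6]
finger_gap: 0.629
gripper_force: 83.8
```

Request:
{"op": "drive_tool", "data": {"deltas": [[[0,0,0,0],[0,0,0,0],[0,0,-5,0],[0,0,-12,0],[0,0,-20,0]]]}}

```text
t: 4.37
tcp_pos: [0.5019, -0.1188, 0.0192]
tool_rot: [0.623, 0.782, -0.0, -0.001]
force: [-0.3, 0.4, -4.6]
finger_gap: 0.625
gripper_force: 85.9
```

Request:
{"op": "drive_tool", "data": {"deltas": [[[0,0,-10,0],[0,0,-25,0],[0,0,-45,0],[0,0,-70,0],[0,0,-80,0]]]}}

```text
t: 4.78
tcp_pos: [0.5037, -0.1196, 0.1023]
tool_rot: [0.623, 0.782, 0.0, 0.002]
force: [1.1, -0.2, -5.7]
finger_gap: 0.625
gripper_force: 86.0
```

```bash
python3 -c "
from h import *
s=manip.sense();print(s['force'].round(1),s['ft_torque'].round(2),s['gripper_force'],s['finger_gap'])
im=vision.snapshot('wrist');np.save('pics/w3.npy',im)
cv2.imwrite('pics/w3.png',cv2.resize(im[...,::-1],(800,600),interpolation=cv2.INTER_CUBIC))
plan(.5793,.0798,.14,-.2635+np.pi/2)"
```

```text
[ 1.1 -0.2 -5.7] [-0.03 -0.12 -0.02] 86.00257873535156 0.6247536353839372
d mm [177.8 117.9 -37. ] turn 0.4897 rows 6.0 tcp [ 0.5045 -0.12    0.1031] yaw 1.797 F [ 0.9 -1.3 -4.3] t 4.83 tilt [ 0.0062 -0.0029]
```

View pics/w3.png

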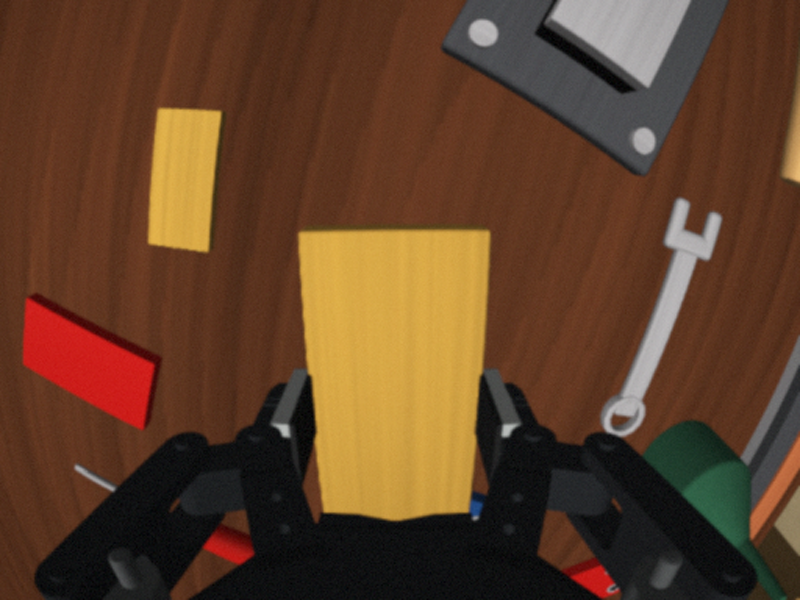

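```bash
python3 -c "
from h import *
m=vision.camera_model('wrist');s=manip.sense();R=Ro.from_quat(s['tool_rot']).as_matrix()
P=wpts(m,[(299,231),(490,231),(474,513),(322,513)],s['tcp_pos'][2]+.012)
print(((np.c_[P,np.full(4,s['tcp_pos'][2]+.012)]-s['tcp_pos'])@R*1000).round(1))
plan(.5793,.0798,.14,-.2635+np.pi/2)"
```

```text
[[ 56.4 -28.  -12.4]
 [ 56.4  27.1 -12.1]
 [-51.1  30.2 -11.6]
 [-50.7 -28.3 -11.9]]
d mm [177.8 117.9 -37. ] turn 0.4897 rows 6.0 tcp [ 0.5045 -0.12    0.1031] yaw 1.797 F [ 0.9 -1.3 -4.3] t 4.83 tilt [ 0.0062 -0.0029]
```

Request:
{"op": "drive_tool", "data": {"deltas": [[[10,6,-25,0],[30,18,-45,0.1],[60,40,-48,0.2],[92,62,-48,0.3],[124,83,-48,0.4]]]}}

```text
t: 5.25
tcp_pos: [0.556, 0.0214, 0.1473]
tool_rot: [0.768, 0.641, 0.0, 0.0]
force: [0.2, -0.1, -6.3]
finger_gap: 0.625
gripper_force: 87.9
```

```bash
python3 -c "
from h import *
plan(.5789,.0784,.15,-.2635+np.pi/2)"
```

```text
d mm [60.2 12.3 -2.7] turn 0.083 rows 2.0 tcp [0.556  0.0214 0.1473] yaw 1.3903 F [ 0.2 -0.1 -6.3] t 5.25 tilt [0.0003 0.    ]
```

```bash
python3 -c "
from h import *
im=vision.snapshot('wrist');np.save('pics/w4.npy',im)
cv2.imwrite('pics/w4.png',cv2.resize(im[:256,90:430,::-1],None,fx=2.3,fy=2.3,interpolation=cv2.INTER_CUBIC))
plan(.5789,.0784,.15,-.2635+np.pi/2)"
```

```text
d mm [52.6 11.2 -2.3] turn 0.0811 rows 2.0 tcp [0.5583 0.0287 0.1473] yaw 1.3884 F [ 3.3  4.5 -5.8] t 5.3 tilt [0.0042 0.006 ]
```

View pics/w4.png

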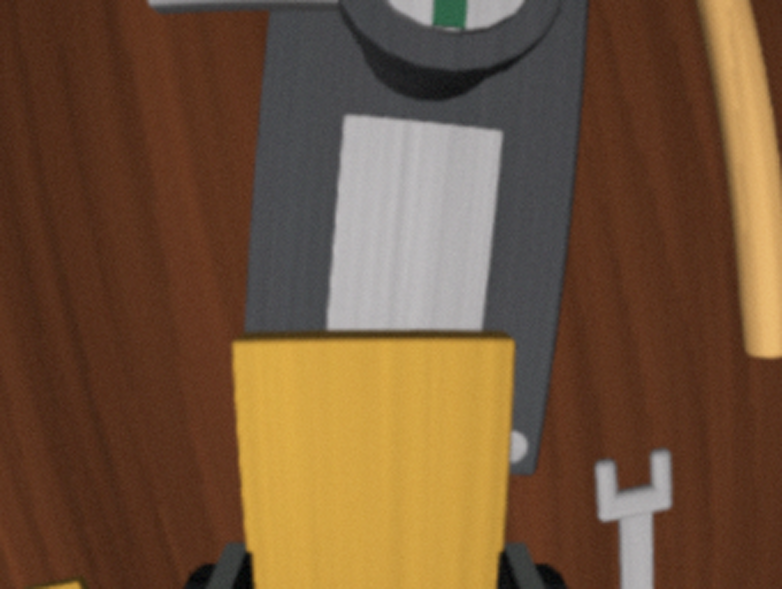

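The far end of the steel shows at crop (345,115)–(501,131), with the post beyond it. The arm was still moving, so I let it settle and measure the steel's end from a still picture.

Request:
{"op": "drive_tool", "data": {"deltas": [[[0,0,0,0.08],[0,0,0,0.08],[0,0,0,0.08],[0,0,0,0.08]]]}}

```text
t: 5.63
tcp_pos: [0.555, 0.0198, 0.1467]
tool_rot: [0.791, 0.612, -0.001, -0.001]
force: [-0.1, -0.7, -5.5]
finger_gap: 0.622
gripper_force: 87.9
```

```bash
cat > m2.py <<'E'
from h import *
s=manip.sense();m=vision.camera_model('wrist');im=vision.snapshot('wrist');np.save('pics/w5.npy',im)
def wproj(P):
    return cv2.fisheye.projectPoints(np.array(P,float).reshape(-1,1,3),np.array(m["rvec"]),np.array(m["tvec"]),np.array(m["camera_matrix"]),np.zeros(4))[0].reshape(-1,2)
R=Ro.from_quat(s['tool_rot']).as_matrix()
g=cv2.cvtColor(im,cv2.COLOR_RGB2GRAY)
def sub(P,w=5):
    p=wproj(P).astype(np.float32);q=cv2.cornerSubPix(g,p.reshape(-1,1,2).copy(),(w,w),(-1,-1),(3,50,.01)).reshape(-1,2)
    print("pred",p.round(1).tolist(),"sub",q.round(1).tolist());return q
B=box(.5793,.0798,-.2635,.035,.047)
q=sub(B[[7,6]]); Q=wpts(m,q,.047,1)
d=Q[1]-Q[0];print("steel far corners",Q.round(4).tolist(),"w",np.linalg.norm(d).round(4),"yaw",np.arctan2(d[1],d[0]).round(4))
a=np.arctan2(d[1],d[0]);a=-.2635
print("centre",(Q.mean(0)-.055*np.array([-np.sin(a),np.cos(a)])).round(4))
zz=s['tcp_pos'][2]
H=[s['tcp_pos']+R@np.array([.0564,y,-.012]) for y in(-.028,.028)]
q=sub(H);Q=wpts(m,q,zz+.012,1)
print("brass in tool",((np.c_[Q,[zz+.012]*2]-s['tcp_pos'])@R*1000).round(1).tolist())
plan(.5789,.0784,.15,-.2635+np.pi/2)
E
python3 m2.py
```

```text
pred [[229.3000030517578, 48.400001525878906], [299.20001220703125, 49.900001525878906]] sub [[229.6999969482422, 48.900001525878906], [298.6000061035156, 50.400001525878906]]
steel far corners [[0.5667, 0.1397], [0.6201, 0.1253]] w 0.0552 yaw -0.2641
centre [0.5791 0.0794]
pred [[190.8000030517578, 147.39999389648438], [314.8999938964844, 147.39999389648438]] sub [[190.8000030517578, 148.5], [312.6000061035156, 147.5]]
brass in tool [[55.9, -28.1, -12.0], [56.3, 27.0, -12.1]]
d mm [63.   8.1 -3.2] turn 0.0096 rows 2.0 tcp [0.5552 0.0195 0.1468] yaw 1.3169 F [ 0.1  0.4 -5.6] t 5.68 tilt [-0.0012  0.0002]
```

Request:
{"op": "drive_tool", "data": {"deltas": [[[25,4,0,0],[50,7,0,0.01],[63,8,0,0.01],[63,8,0,0.01],[63,8,0,0.01]]]}}

```text
t: 6.1
tcp_pos: [0.5789, 0.079, 0.147]
tool_rot: [0.794, 0.609, -0.001, -0.0]
force: [-0.9, -0.5, -5.7]
finger_gap: 0.629
gripper_force: 88.0
```

```bash
python3 -c "
from h import *
plan(.5789,.0783,.060,-.2637+np.pi/2)"
```

```text
d mm [-0.6  0.2 87. ] turn 0.0014 rows 3.0 tcp [0.5789 0.079  0.147 ] yaw 1.3084 F [-0.9 -0.5 -5.7] t 6.1 tilt [-0.0011 -0.0006]
```

Request:
{"op": "drive_tool", "data": {"deltas": [[[-0.5,0,25,0],[-0.5,0,50,0],[-0.5,0,70,0],[-0.5,0,85,0],[-0.5,0,91,0]]]}}

```text
t: 6.52
tcp_pos: [0.577, 0.0773, 0.0539]
tool_rot: [0.794, 0.608, -0.002, -0.002]
force: [-0.5, 0.6, -5.5]
finger_gap: 0.621
gripper_force: 87.9
```

Request:
{"op": "drive_tool", "data": {"deltas": [[[0,0,2,0],[0,0,4,0],[0,0,5,0],[0,0,5,0],[0,0,5,0]]]}}

```text
t: 6.93
tcp_pos: [0.5799, 0.0786, 0.0523]
tool_rot: [0.794, 0.608, 0.001, 0.001]
force: [-0.7, 0.4, -5.2]
finger_gap: 0.623
gripper_force: 87.9
```

```bash
python3 -c "
from h import *
plan(.5789,.0783,.047,-.2637+np.pi/2)"
```

```text
d mm [-0.6 -0.9  5.3] turn -0.0003 rows 1.0 tcp [0.5799 0.0786 0.0523] yaw 1.3068 F [-0.7  0.4 -5.2] t 6.93 tilt [ 0.0018 -0.0001]
```

Request:
{"op": "drive_tool", "data": {"deltas": [[[0,0,1,0],[-0.3,-0.4,2,0],[-0.3,-0.4,3,0],[-0.3,-0.4,3.5,0],[-0.3,-0.4,3.5,0]]]}}

```text
t: 7.35
tcp_pos: [0.5786, 0.0786, 0.0477]
tool_rot: [0.794, 0.608, -0.0, -0.0]
force: [-0.4, -0.6, -5.5]
finger_gap: 0.625
gripper_force: 87.9
```

Request:
{"op": "drive_tool", "data": {"deltas": [[[0,0,0.5,0],[0,0,1,0],[0,0,1,0],[0,0,1,0]]]}}

```text
t: 7.68
tcp_pos: [0.5788, 0.0786, 0.0471]
tool_rot: [0.794, 0.608, 0.0, 0.0]
force: [-0.7, 0.2, -2.4]
finger_gap: 0.623
gripper_force: 88.3
```

```bash
python3 -c "
from h import *
plan(.5789,.0783,.047,-.2637+np.pi/2)"
```

```text
d mm [-0.2  0.1  0.1] turn -0.0003 rows 1.0 tcp [0.5788 0.0786 0.0471] yaw 1.3068 F [-0.7  0.2 -2.4] t 7.68 tilt [ 0.0003 -0.    ]
```

It has touched down, since the felt weight is falling. I press in slightly and release.

Request:
{"op": "drive_tool", "data": {"deltas": [[[0,0,0.5,0],[0,0,0.5,0],[0,0,0.5,0]]]}}

```text
t: 7.93
tcp_pos: [0.5788, 0.0786, 0.047]
tool_rot: [0.794, 0.608, 0.0, 0.0]
force: [-3.4, 0.7, 5.5]
finger_gap: 0.627
gripper_force: 89.1
```

Request:
{"op": "drive_tool", "data": {"deltas": [[[0,0,0.5,0],[0,0,0.5,0],[0,0,0.5,0],[0,0,0.5,0],[0,0,0.5,0]]], "jaw": 75}}

```text
t: 8.35
tcp_pos: [0.579, 0.0785, 0.0457]
tool_rot: [0.794, 0.608, 0.0, 0.0]
force: [0.8, 0.1, -0.6]
finger_gap: 0.882
gripper_force: 0.0
```

Request:
{"op": "drive_tool", "data": {"deltas": [[[0,0,-10,0],[0,0,-35,0],[0,0,-65,0],[0,0,-95,0],[0,0,-100,0]]]}}

```text
t: 8.77
tcp_pos: [0.5822, 0.0785, 0.1515]
tool_rot: [0.794, 0.608, 0.004, 0.003]
force: [0.8, -0.3, -0.2]
finger_gap: 0.878
gripper_force: 0.0
```

Request:
{"op": "drive_tool", "data": {"deltas": [[[-20,0,-10,0],[-50,0,-20,0],[-70,0,-20,0],[-70,0,-20,0],[-70,0,-20,0]]]}}

```text
t: 9.18
tcp_pos: [0.5603, 0.0103, 0.1661]
tool_rot: [0.795, 0.607, 0.0, -0.0]
force: [0.1, -0.5, -0.7]
finger_gap: 0.876
gripper_force: 0.0
```

```bash
cat > m3.py <<'E'
import sys
from h import *
ztop=float(sys.argv[1]);kind=sys.argv[2]
m=vision.camera_model('wrist');im=vision.snapshot('wrist').astype(int);np.save('pics/w6_%s.npy'%kind,im)
r,g,b=np.moveaxis(im,2,0)
k=(r-b>75)&(g>100) if kind=="brass" else cv2.morphologyEx((b-r>25).astype(np.uint8),cv2.MORPH_CLOSE,np.ones((15,15)))>0
p0=cv2.fisheye.projectPoints(np.array([[[float(sys.argv[3]),float(sys.argv[4]),ztop]]]),np.array(m["rvec"]),np.array(m["tvec"]),np.array(m["camera_matrix"]),np.zeros(4))[0].ravel()
k=blob(k,p0).astype(np.uint8)
c=max(cv2.findContours(k,cv2.RETR_EXTERNAL,cv2.CHAIN_APPROX_NONE)[0],key=len).reshape(-1,2)
P=wpts(m,c,ztop,1)
(cx,cy),(w,h),a=cv2.minAreaRect((P*1000).astype(np.float32))
print("blob",p0.round(),"bbox px",c.min(0),c.max(0),"centre mm",round(cx,1),round(cy,1),"size",round(w,1),round(h,1),"ang",round(np.radians(a),3))
plan(.5703,-.2961,.15,-.232+np.pi/2)
E
python3 m3.py .059 brass .5792 .0796
```

```text
blob [253. 106.] bbox px [219  41] [286 169] centre mm 579.2 80.2 size 109.8 56.1 ang 1.312
d mm [-293.8   90.1   15.7] turn -0.0331 rows 8.0 tcp [0.5603 0.0111 0.1659] yaw 1.3057 F [-0.1 -0.4 -0.3] t 9.23 tilt [-0.0001  0.0005]
```

Brass is at (579.2, 80.2) mm against a steel centre of about (579.2, 79.6), and it is square. Now the template.

Request:
{"op": "drive_tool", "data": {"deltas": [[[-39,12,0,0],[-78,24,0,0],[-117,36,0,-0.01],[-156,48,0,-0.02],[-195,60,0,-0.033]]]}}

```text
t: 9.65
tcp_pos: [0.5679, -0.1932, 0.1654]
tool_rot: [0.783, 0.622, 0.0, -0.0]
force: [1.3, 0.2, 0.7]
finger_gap: 0.879
gripper_force: 0.0
```

Request:
{"op": "drive_tool", "data": {"deltas": [[[-30,8,5,0],[-60,18,15,0],[-97,23,25,0],[-97,27,25,0],[-97,27,25,0]]], "jaw": 70}}

```text
t: 10.07
tcp_pos: [0.572, -0.2945, 0.1394]
tool_rot: [0.785, 0.62, 0.0, -0.001]
force: [-0.1, 0.4, 0.2]
finger_gap: 0.82
gripper_force: 0.0
```

Request:
{"op": "drive_tool", "data": {"deltas": [[[0,0,0,0],[0,0,0,0]]]}}

```text
t: 10.23
tcp_pos: [0.5718, -0.2914, 0.1407]
tool_rot: [0.783, 0.622, 0.0, -0.001]
force: [0.4, 0.8, -0.0]
finger_gap: 0.819
gripper_force: 0.0
```

```bash
python3 m3.py .012 blue .575 -.28
```

```text
blob [254. 170.] bbox px [223 129] [282 238] centre mm 570.1 -295.8 size 110.2 55.9 ang 1.339
d mm [-4.9 -0.5 -9.1] turn 0.0033 rows 1.0 tcp [ 0.5719 -0.2914  0.1409] yaw 1.3421 F [0.5 0.2 0.3] t 10.28 tilt [-0.0004  0.0008]
```

Request:
{"op": "drive_tool", "data": {"deltas": [[[-2,-0.3,35,0],[-4.6,-0.6,70,0.003],[-4.6,-0.6,100,0.003],[-4.6,-0.6,120,0.003],[-4.6,-0.6,127,0.003]]]}}

```text
t: 10.7
tcp_pos: [0.5683, -0.2948, 0.0107]
tool_rot: [0.784, 0.62, -0.001, -0.003]
force: [0.5, 0.4, 0.2]
finger_gap: 0.817
gripper_force: 0.0
```

Request:
{"op": "drive_tool", "data": {"deltas": [[[0,0,3,0],[0,0,6,0],[0,0,8,0],[0,0,9,0],[0,0,9,0]]]}}

```text
t: 11.12
tcp_pos: [0.5707, -0.2983, 0.006]
tool_rot: [0.785, 0.62, 0.0, 0.001]
force: [-0.2, -0.1, 1.0]
finger_gap: 0.814
gripper_force: 0.0
```

```bash
python3 -c "
from h import *
plan(.5701,-.2958,-.0007,1.339)"
```

```text
d mm [ 2.3 -1.1  6.7] turn -0.002 rows 1.0 tcp [ 0.5707 -0.2983  0.006 ] yaw 1.337 F [-0.2 -0.1  1. ] t 11.12 tilt [ 0.0017 -0.0013]
```

Request:
{"op": "drive_tool", "data": {"deltas": [[[1,0,1.5,0],[2,0,3,0],[2,0,4,0],[2,0,5,0],[2,0,5,0]]], "jaw": 64}}

```text
t: 11.53
tcp_pos: [0.5703, -0.2959, -0.0004]
tool_rot: [0.785, 0.62, -0.0, -0.0]
force: [0.5, -0.3, 0.3]
finger_gap: 0.749
gripper_force: 0.0
```

```bash
python3 -c "
from h import *
plan(.5701,-.2958,-.0007,1.339)"
```

```text
d mm [ 0.  -0.2  0.3] turn -0.0023 rows 1.0 tcp [ 5.703e-01 -2.959e-01 -4.000e-04] yaw 1.3367 F [ 0.5 -0.3  0.3] t 11.53 tilt [-0.0003  0.0002]
```

Request:
{"op": "drive_tool", "data": {"deltas": [[[0,0,0,0],[0,0,0,0],[0,0,0,0],[0,0,0,0],[0,0,0,0]]], "jaw": 40}}

```text
t: 11.95
tcp_pos: [0.5703, -0.2959, 0.0004]
tool_rot: [0.785, 0.62, -0.0, -0.0]
force: [-1.1, 0.3, 5.5]
finger_gap: 0.627
gripper_force: 85.2
```

Request:
{"op": "drive_tool", "data": {"deltas": [[[0,0,0,0],[0,0,-3,0],[0,0,-10,0],[0,0,-25,0],[0,0,-50,0]]]}}

```text
t: 12.37
tcp_pos: [0.5679, -0.2941, 0.0469]
tool_rot: [0.785, 0.62, -0.001, -0.004]
force: [0.6, -0.5, -5.6]
finger_gap: 0.628
gripper_force: 85.5
```

Request:
{"op": "drive_tool", "data": {"deltas": [[[0,0,-35,0],[0,0,-70,0],[0,0,-95,0],[0,0,-105,0],[0,0,-105,0]]]}}

```text
t: 12.78
tcp_pos: [0.5717, -0.2968, 0.1574]
tool_rot: [0.785, 0.62, 0.001, 0.003]
force: [0.6, 0.7, -5.4]
finger_gap: 0.627
gripper_force: 85.7
```

```bash
python3 -c "
from h import *
plan(.5555,.0150,.155,1.3075)"
```

```text
d mm [299.6 -88.1   1.3] turn 0.0294 rows 8.0 tcp [ 0.5717 -0.2968  0.1574] yaw 1.3369 F [ 0.6  0.7 -5.4] t 12.78 tilt [ 0.0044 -0.0033]
```

Request:
{"op": "drive_tool", "data": {"deltas": [[[20,-6,0,0],[58,-17,0,0],[96,-28,0,0],[134,-40,0,0.01],[172,-51,0,0.03]]]}}

```text
t: 13.2
tcp_pos: [0.5581, -0.1145, 0.1519]
tool_rot: [0.795, 0.607, -0.001, -0.003]
force: [1.3, 0.2, -4.8]
finger_gap: 0.621
gripper_force: 85.6
```

Request:
{"op": "drive_tool", "data": {"deltas": [[[38,-11,0,0],[76,-22,0,0],[110,-32,0,0],[124,-36,0,0],[124,-36,0,0]]]}}

```text
t: 13.62
tcp_pos: [0.5552, 0.0168, 0.1521]
tool_rot: [0.793, 0.61, -0.002, -0.003]
force: [0.1, -1.4, -4.4]
finger_gap: 0.624
gripper_force: 85.6
```

Request:
{"op": "drive_tool", "data": {"deltas": [[[0,0,0,0],[0,0,0,0],[0,0,0,0]]]}}

```text
t: 13.87
tcp_pos: [0.558, 0.0112, 0.1538]
tool_rot: [0.794, 0.607, -0.001, -0.0]
force: [-0.1, -0.8, -5.7]
finger_gap: 0.629
gripper_force: 85.6
```

```bash
sed -e 's/,.035,.047)/,.047,.059)/' -e 's/wpts(m,q,.047,1)/wpts(m,q,.059,1)/' -e 's/w5.npy/w7.npy/' -e 's/plan(.*/plan(.5789,.0783,.15,1.309)/' m2.py > m4.py; python3 m4.py
```

```text
pred [[220.39999389648438, 38.900001525878906], [291.79998779296875, 39.0]] sub [[219.8000030517578, 39.400001525878906], [290.70001220703125, 39.20000076293945]]
steel far corners [[0.566, 0.1399], [0.6198, 0.1256]] w 0.0557 yaw -0.2593
centre [0.5786 0.0797]
pred [[190.6999969482422, 147.39999389648438], [314.70001220703125, 147.5]] sub [[191.8000030517578, 151.5], [314.70001220703125, 147.5]]
brass in tool [[54.5, -27.6, -12.0], [56.4, 28.0, -12.1]]
d mm [70.4  2.3  4.1] turn -0.004 rows 2.0 tcp [0.5582 0.011  0.1541] yaw 1.305 F [ 0.2 -0.7 -5.9] t 13.92 tilt [-0.001  -0.0001]
```

```bash
python3 -c "
from h import *
m=vision.camera_model('wrist');s=manip.sense();R=Ro.from_quat(s['tool_rot']).as_matrix()
im=np.load('pics/w7.npy').astype(int);k=(im[...,2]-im[...,0]>25)&(im[...,2]>90)
z=s['tcp_pos'][2]+.012
cols=np.arange(200,308,12);rows=[np.flatnonzero(k[100:200,c])[0]+100-.5 for c in cols]
P=wpts(m,np.c_[cols,rows],z,1);print(((np.c_[P,np.full(len(P),z)]-s['tcp_pos'])@R*1000)[:,:2].round(1).tolist())
"
```

```text
[[54.9, -23.8], [54.8, -18.3], [54.8, -12.9], [54.7, -7.5], [54.7, -2.1], [54.7, 3.2], [54.8, 8.6], [54.8, 14.0], [54.9, 19.4]]
```

The front edge is square at 54.8 mm, so the template is centred in the tool. I move over the pack.

Request:
{"op": "drive_tool", "data": {"deltas": [[[20,0,0,0],[50,1,0,0],[72,2,0,-0.004],[72,2,0,-0.004],[72,2,0,-0.004]]]}}

```text
t: 14.33
tcp_pos: [0.5793, 0.0811, 0.1545]
tool_rot: [0.793, 0.61, -0.0, 0.0]
force: [-0.8, -0.4, -5.7]
finger_gap: 0.624
gripper_force: 85.6
```

Request:
{"op": "drive_tool", "data": {"deltas": [[[0,0,0,0],[0,0,0,0],[0,0,0,0]]]}}

```text
t: 14.58
tcp_pos: [0.5788, 0.08, 0.1547]
tool_rot: [0.793, 0.609, -0.0, -0.0]
force: [0.1, 0.3, -5.9]
finger_gap: 0.627
gripper_force: 85.6
```

```bash
python3 -c "
from h import *
plan(.579,.0799,.06,1.309)"
```

```text
d mm [-0.   0.3 94.7] turn 0.0001 rows 3.0 tcp [0.5788 0.08   0.1547] yaw 1.3091 F [ 0.1  0.3 -5.9] t 14.58 tilt [-0.0006 -0.0002]
```

Request:
{"op": "drive_tool", "data": {"deltas": [[[0,0,25,0],[0,0,50,0],[0,0,70,0],[0,0,83,0],[0,0,89,0]]]}}

```text
t: 15.0
tcp_pos: [0.5776, 0.0804, 0.0637]
tool_rot: [0.793, 0.609, -0.002, -0.001]
force: [-0.9, -0.2, -4.2]
finger_gap: 0.624
gripper_force: 85.6
```

Request:
{"op": "drive_tool", "data": {"deltas": [[[0,0,1,0],[0,0,2,0],[0,0,3,0],[0,0,3,0],[0,0,3,0]]]}}

```text
t: 15.42
tcp_pos: [0.5797, 0.0812, 0.0637]
tool_rot: [0.793, 0.609, 0.001, 0.001]
force: [0.5, 1.1, -5.1]
finger_gap: 0.626
gripper_force: 85.6
```

```bash
python3 -c "
from h import *
plan(.579,.0799,.0593,1.309)"
```

```text
d mm [-1.4 -0.3  4.4] turn 0.0018 rows 1.0 tcp [0.5797 0.0812 0.0637] yaw 1.3108 F [ 0.5  1.1 -5.1] t 15.42 tilt [ 0.0018 -0.0001]
```

Request:
{"op": "drive_tool", "data": {"deltas": [[[0,0,0.5,0],[0,0,1,0],[0,0,1.5,0],[0,0,2,0],[0,0,2,0]]]}}

```text
t: 15.83
tcp_pos: [0.5789, 0.0813, 0.0607]
tool_rot: [0.793, 0.61, -0.0, -0.0]
force: [-1.3, -0.4, -5.1]
finger_gap: 0.622
gripper_force: 85.6
```

Request:
{"op": "drive_tool", "data": {"deltas": [[[0,0,0.5,0],[0,0,0.8,0],[0,0,1,0],[0,0,1,0],[0,0,1,0]]]}}

```text
t: 16.25
tcp_pos: [0.579, 0.0813, 0.0598]
tool_rot: [0.793, 0.609, -0.0, -0.0]
force: [0.1, 0.4, -5.1]
finger_gap: 0.626
gripper_force: 85.6
```

```bash
python3 -c "
from h import *
plan(.579,.0799,.0593,1.309)"
```

```text
d mm [-1.3  0.4  0.5] turn 0.0018 rows 1.0 tcp [0.579  0.0813 0.0598] yaw 1.3108 F [ 0.1  0.4 -5.1] t 16.25 tilt [-0.0001  0.    ]
```

Request:
{"op": "drive_tool", "data": {"deltas": [[[-1,0,0,0],[-1,0,0.3,0],[-1,0,0.6,0],[-1,0,1,0],[-1,0,1,0]]]}}

```text
t: 16.67
tcp_pos: [0.5788, 0.0802, 0.0594]
tool_rot: [0.793, 0.609, -0.0, 0.0]
force: [-0.6, -0.2, 0.9]
finger_gap: 0.625
gripper_force: 86.3
```

Request:
{"op": "drive_tool", "data": {"deltas": [[[0,0,0.3,0],[0,0,0.3,0],[0,0,0.3,0]]]}}

```text
t: 16.92
tcp_pos: [0.5788, 0.0802, 0.0594]
tool_rot: [0.793, 0.61, 0.0, 0.0]
force: [-2.6, -0.9, 6.0]
finger_gap: 0.627
gripper_force: 86.8
```

It is seated: the force went from -5 N to +6 N. I release, back off and check.

Request:
{"op": "drive_tool", "data": {"deltas": [[[0,0,0,0],[0,0,0,0],[0,0,0,0],[0,0,0,0],[0,0,0,0]]], "jaw": 75}}

```text
t: 17.33
tcp_pos: [0.5791, 0.0804, 0.0584]
tool_rot: [0.793, 0.609, 0.0, 0.0]
force: [-0.5, -0.2, -0.6]
finger_gap: 0.878
gripper_force: 0.0
```

Request:
{"op": "drive_tool", "data": {"deltas": [[[0,0,-10,0],[0,0,-35,0],[0,0,-65,0],[0,0,-95,0],[0,0,-120,0]]]}}

```text
t: 17.75
tcp_pos: [0.5792, 0.0803, 0.1811]
tool_rot: [0.793, 0.609, 0.001, 0.001]
force: [-0.5, -0.5, 0.7]
finger_gap: 0.878
gripper_force: 0.0
```

Request:
{"op": "drive_tool", "data": {"deltas": [[[-20,0,0,0],[-40,0,0,0],[-50,0,0,0],[-50,0,0,0],[-50,0,0,0]]]}}

```text
t: 18.17
tcp_pos: [0.5658, 0.0318, 0.1786]
tool_rot: [0.793, 0.609, 0.0, -0.0]
force: [0.2, -0.4, 0.5]
finger_gap: 0.878
gripper_force: 0.0
```

Request:
{"op": "drive_tool", "data": {"deltas": [[[0,0,0,0],[0,0,0,0]]]}}

```text
t: 18.33
tcp_pos: [0.566, 0.0327, 0.1782]
tool_rot: [0.793, 0.61, -0.0, -0.0]
force: [-0.1, 0.3, 0.5]
finger_gap: 0.878
gripper_force: 0.0
```

```bash
python3 m3.py .071 blue .579 .08; python3 -c "
from h import *
im=np.load('pics/w6_blue.npy').astype(np.uint8)
cv2.imwrite('pics/w8.png',cv2.resize(im[...,::-1],(800,600),interpolation=cv2.INTER_CUBIC))"
```

```text
blob [253. 133.] bbox px [219  68] [287 195] centre mm 578.8 80.1 size 110.4 56.9 ang 1.312
d mm [-316.8   88.5   28.1] turn -0.0272 rows 8.0 tcp [0.566  0.0328 0.1782] yaw 1.3116 F [-0.2 -0.9  0.4] t 18.38 tilt [-0.0005  0.0003]
```

View pics/w8.png

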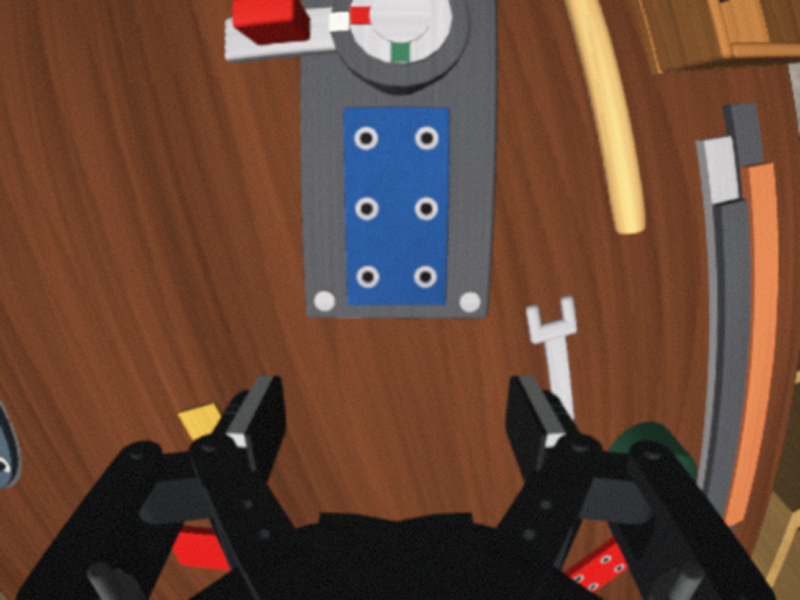

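The template lies flush and square at (578.8, 80.1) mm. The lug is at (270,15) px and the arm tip at (226,43). I measure the collar angle from two cameras.

```bash
python3 -c "
from h import *
m=vision.camera_model('wrist')
P=wpts(m,[(225,24),(228,50)],.089);print('tip',P.round(4))
a=-.262;post=np.array([.579,.0799])+.095*np.array([-np.sin(a),np.cos(a)]);print('post',post.round(4))
v=P.mean(0)-post;print('r',np.linalg.norm(v),'coll',(np.arctan2(*v[::-1])-a-np.pi+np.pi)%(2*np.pi)-np.pi)
M=vision.camera_model('top');I=np.load('pics/top0.npy').astype(int)
r,g,b=np.moveaxis(I,2,0);k=blob((r-g>90)&(r-b>90),np.array((271,299))*.64)
ys,xs=np.nonzero(k);print(len(xs),xs.min(),xs.max(),ys.min(),ys.max())
def cost(p):
    ph=p[0]+np.pi+a;d=np.array([np.cos(ph),np.sin(ph)]);c=post+.058*d
    return np.abs(sil(M,box(c[0],c[1],ph,.089,.129,.028,.014),k.shape)-k).sum()
for c in np.arange(-.05,.45,.05):print(round(c,2),cost([c]).round(1))
"
```

```text
tip [[0.5201 0.2016]
 [0.5183 0.1867]]
post [0.6036 0.1717]
r 0.08733940728860193 coll 0.0013284021728705575
51 169 175 187 196
-0.05 51.2
0.0 50.9
0.05 60.0
0.1 79.9
0.15 101.8
0.2 123.4
0.25 141.4
0.3 151.9
0.35 151.6
0.4 150.6
```

```bash
python3 -c "
from h import *
a=-.262;post=np.array([.6036,.1717]);M=vision.camera_model('top');I=np.load('pics/top0.npy').astype(int)
r,g,b=np.moveaxis(I,2,0);k=blob((r-g>60)&(r-b>60)&(r>130),np.array((271,299))*.64)
ys,xs=np.nonzero(k);print(k.sum(),xs.mean(),ys.mean())
P=unproj(M,(xs.mean(),ys.mean()),.124)[:2];v=P-post;print('lug top',P,np.linalg.norm(v),'coll',np.arctan2(*(-v)[::-1])-a)
def cost(p):
    ph=p[2]+np.pi+a;d=np.array([np.cos(ph),np.sin(ph)]);c=post+p[:2]*.01+.058*d
    return np.abs(sil(M,box(c[0],c[1],ph,.089,.129,.028,.014),k.shape)-k).sum()
r=min((minimize(cost,[0,0,c0],method='Nelder-Mead',options=dict(initial_simplex=[[0,0,c0],[.5,0,c0],[0,.5,c0],[0,0,c0+.2]])) for c0 in(0,.15,.3)),key=lambda r:r.fun);print(r.x,r.fun)
ph=r.x[2]+np.pi+a;print('lug',post+r.x[:2]*.01+.058*np.array([np.cos(ph),np.sin(ph)]))
im=vision.snapshot('wrist');m=vision.camera_model('wrist')
r_,g_,b_=np.moveaxis(im.astype(int),2,0);k=blob((r_-g_>60)&(r_-b_>60),(268*.64,12*.64));ys,xs=np.nonzero(k);print('wrist red',xs.min(),xs.max(),ys.min(),ys.max())
print(wpts(m,[(233,20),(300,14)],.129).round(4))
"
```

```text
84.0 172.9404761904762 191.66666666666666
lug top [0.54774244 0.18315983] 0.05702100095023984 coll 0.05964628085124879
[0.19922166 0.10521264 0.01768861] 18.745098039215684
lug [0.54931458 0.18678164]
wrist red 148 196 0 27
[[0.5353 0.1858]
 [0.5636 0.1777]]
```

The collar is at about 0.02 rad and the lug at about (0.549, 0.187). I turn the tool to grip across the arm.

Request:
{"op": "drive_tool", "data": {"deltas": [[[0,0,0,0.12],[0,0,0,0.24],[0,0,0,0.36],[0,0,0,0.48],[0,0,0,0.6]]], "jaw": 45}}

```text
t: 18.85
tcp_pos: [0.5659, 0.0326, 0.1782]
tool_rot: [0.938, 0.346, -0.0, -0.0]
force: [0.4, -0.1, 0.5]
finger_gap: 0.526
gripper_force: 0.0
```

Request:
{"op": "drive_tool", "data": {"deltas": [[[0,0,0,0.12],[0,0,0,0.24],[0,0,0,0.36],[0,0,0,0.48],[0,0,0,0.6]]]}}

```text
t: 19.27
tcp_pos: [0.566, 0.0326, 0.1783]
tool_rot: [0.999, 0.053, -0.0, -0.0]
force: [-0.6, -0.1, 0.5]
finger_gap: 0.524
gripper_force: 0.0
```

Request:
{"op": "drive_tool", "data": {"deltas": [[[0,0,0,0.12],[0,0,0,0.24],[0,0,0,0.36],[0,0,0,0.36],[0,0,0,0.36]]]}}

```text
t: 19.68
tcp_pos: [0.5659, 0.0324, 0.1783]
tool_rot: [0.992, -0.122, -0.0, -0.0]
force: [0.0, -0.8, 0.1]
finger_gap: 0.524
gripper_force: 0.0
```

```bash
python3 -c "
from h import *
plan(.549,.187,.178,-.25)"
```

```text
d mm [ -54.  -145.8    0.3] turn 0.0044 rows 4.0 tcp [0.5659 0.0324 0.1783] yaw -0.2456 F [ 0.  -0.8  0.1] t 19.68 tilt [-0.0003  0.0001]
```

Request:
{"op": "drive_tool", "data": {"deltas": [[[-12,-33,0,0],[-25,-68,0,0],[-39,-105,0,0],[-54,-146,0,0],[-54,-146,0,0]]]}}

```text
t: 20.1
tcp_pos: [0.548, 0.1934, 0.1786]
tool_rot: [0.993, -0.12, -0.0, -0.002]
force: [0.1, -0.5, 0.2]
finger_gap: 0.525
gripper_force: 0.0
```

Request:
{"op": "drive_tool", "data": {"deltas": [[[0,0,0,0],[0,0,0,0]]]}}

```text
t: 20.27
tcp_pos: [0.5495, 0.1869, 0.1784]
tool_rot: [0.992, -0.123, 0.0, 0.0]
force: [-0.3, 0.3, -0.2]
finger_gap: 0.526
gripper_force: 0.0
```

```bash
python3 -c "
from h import *
im=vision.snapshot('wrist')
cv2.imwrite('pics/w9.png',cv2.resize(im[...,::-1],(800,600),interpolation=cv2.INTER_CUBIC))
plan(.549,.187,.102,-.25)"
```

```text
d mm [-0.9 -0.7 76.4] turn 0.0019 rows 2.0 tcp [0.5497 0.1861 0.1784] yaw -0.2481 F [0.3 0.2 0.2] t 20.32 tilt [-0.0002 -0.0006]
```

View pics/w9.png

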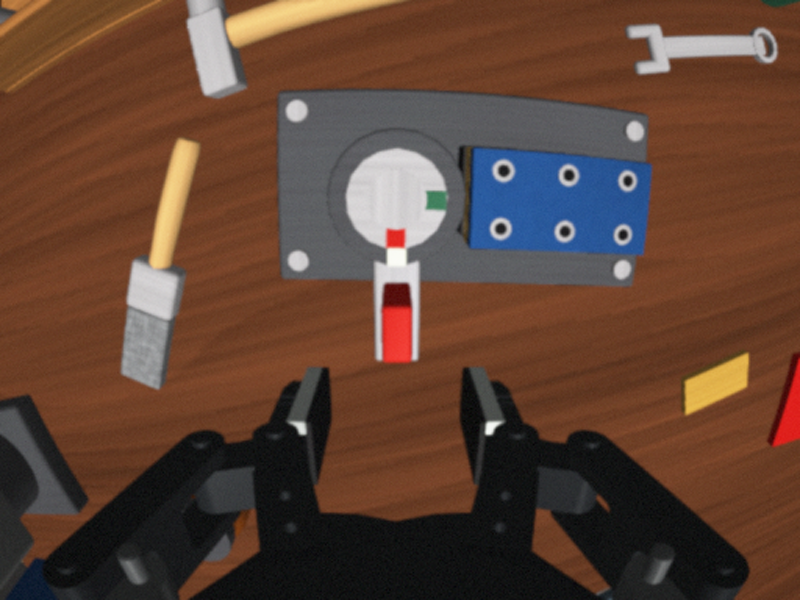

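The lug's top face spans (383–413, 308–361), centred between the fingers and in line with the tool.

```bash
python3 -c "
from h import *
m=vision.camera_model('wrist')
quad(wpts(m,[(384,308),(411,308),(413,361),(383,361)],.129))
plan(.549,.187,.102,-.25)"
```

```text
c [0.5487 0.1847] w 0.0128 l 0.0257 yaw 1.322 1.334
d mm [-0.9 -0.7 76.4] turn 0.0019 rows 2.0 tcp [0.5497 0.1861 0.1784] yaw -0.2481 F [0.3 0.2 0.2] t 20.32 tilt [-0.0002 -0.0006]
```

Request:
{"op": "drive_tool", "data": {"deltas": [[[-1,0.5,20,0],[-1,0.5,40,0],[-1,0.5,60,0],[-1,0.5,74,0],[-1,0.5,76,0]]]}}

```text
t: 20.73
tcp_pos: [0.5471, 0.1843, 0.0999]
tool_rot: [0.992, -0.125, -0.003, 0.001]
force: [-0.3, -0.1, 0.5]
finger_gap: 0.531
gripper_force: 0.0
```

Request:
{"op": "drive_tool", "data": {"deltas": [[[0,0,0,0],[0,0,0,0],[0,0,0,0],[0,0,0,0],[0,0,0,0]]], "jaw": 5, "force": 25}}

```text
t: 21.15
tcp_pos: [0.5496, 0.1863, 0.1035]
tool_rot: [0.992, -0.124, 0.001, -0.0]
force: [1.8, -1.2, 0.4]
finger_gap: 0.156
gripper_force: 27.5
```

Request:
{"op": "drive_tool", "data": {"deltas": [[[0,0,0,0],[0,0,0,0],[0,0,0,0],[0,0,0,0]]]}}

```text
t: 21.48
tcp_pos: [0.5496, 0.1865, 0.1035]
tool_rot: [0.992, -0.124, 0.001, -0.0]
force: [1.8, -1.8, 5.5]
finger_gap: 0.155
gripper_force: 28.2
```

```bash
cat > arc.py <<'E'
from h import *
import sys
s=manip.sense();R=Ro.from_quat(s["tool_rot"]).as_matrix();ty=np.arctan2(R[1,0],R[0,0]);c0=ty+.262
post=np.array([.6036,.1717]);v=s["tcp_pos"][:2]-post;r=np.linalg.norm(v)
print("r",r.round(4),"c by pos",np.arctan2(*(-v)[::-1])+.262,"c by yaw",c0,s["tcp_pos"].round(4),s["force"].round(1),s["gripper_force"],s["finger_gap"])
step=float(sys.argv[1])
for i in range(1,6):
    d=step*i;P=np.array([r*np.cos(d)-r,-0+0,0]) # arc in tool frame: post lies at +x, r away
    print([round(1000*r*(1-np.cos(d)),1),round(1000*r*np.sin(d),1),0,round(-d,3)])
E
python3 arc.py .11
```

```text
r 0.0559 c by pos -0.004907887297773639 c by yaw 0.012941544019295065 [0.5496 0.1865 0.1035] [ 1.8 -1.8  5.5] 28.156883418560028 0.15470042830803765
[np.float64(0.3), np.float64(6.1), 0, -0.11]
[np.float64(1.3), np.float64(12.2), 0, -0.22]
[np.float64(3.0), np.float64(18.1), 0, -0.33]
[np.float64(5.3), np.float64(23.8), 0, -0.44]
[np.float64(8.2), np.float64(29.2), 0, -0.55]
```

Request:
{"op": "drive_tool", "data": {"deltas": [[[0.3,5.6,0,-0.1],[1.1,11.1,0,-0.2],[2.5,16.5,0,-0.3],[4.4,21.8,0,-0.4],[6.8,26.8,0,-0.5]]]}}

```text
t: 21.9
tcp_pos: [0.5498, 0.1583, 0.1035]
tool_rot: [0.992, 0.127, 0.001, 0.0]
force: [1.7, -2.5, 5.2]
finger_gap: 0.164
gripper_force: 28.2
```

```bash
python3 arc.py .1
```

```text
r 0.0555 c by pos 0.5053661038083055 c by yaw 0.5159059071061626 [0.5498 0.1583 0.1035] [ 1.7 -2.5  5.2] 28.15788745880127 0.1636064518893291
[np.float64(0.3), np.float64(5.5), 0, -0.1]
[np.float64(1.1), np.float64(11.0), 0, -0.2]
[np.float64(2.5), np.float64(16.4), 0, -0.3]
[np.float64(4.4), np.float64(21.6), 0, -0.4]
[np.float64(6.8), np.float64(26.6), 0, -0.5]
```

Turning well. I continue along the arc.

Request:
{"op": "drive_tool", "data": {"deltas": [[[0.3,5.6,0,-0.1],[1.1,11.1,0,-0.2],[2.5,16.5,0,-0.3],[4.4,21.8,0,-0.4],[6.8,26.8,0,-0.5]]]}}

```text
t: 22.32
tcp_pos: [0.5633, 0.1335, 0.1035]
tool_rot: [0.93, 0.368, 0.001, 0.001]
force: [1.1, -5.1, 4.9]
finger_gap: 0.155
gripper_force: 28.2
```

Request:
{"op": "drive_tool", "data": {"deltas": [[[0.3,5.6,0,-0.1],[1.1,11.1,0,-0.2],[2.5,16.5,0,-0.3],[4.4,21.8,0,-0.4],[6.8,26.8,0,-0.5]]]}}

```text
t: 22.73
tcp_pos: [0.5871, 0.1182, 0.1035]
tool_rot: [0.81, 0.586, 0.001, 0.002]
force: [2.1, -5.5, 4.2]
finger_gap: 0.157
gripper_force: 28.1
```

```bash
python3 arc.py .05
```

```text
r 0.056 c by pos 1.534236846610487 c by yaw 1.5151878593799326 [0.5871 0.1182 0.1035] [ 2.1 -5.5  4.2] 28.07203620672226 0.1574448774875137
[np.float64(0.1), np.float64(2.8), 0, -0.05]
[np.float64(0.3), np.float64(5.6), 0, -0.1]
[np.float64(0.6), np.float64(8.4), 0, -0.15]
[np.float64(1.1), np.float64(11.1), 0, -0.2]
[np.float64(1.7), np.float64(13.8), 0, -0.25]
```

Another 0.045 rad reaches the mark. Then I release and lift off.

Request:
{"op": "drive_tool", "data": {"deltas": [[[0,1.2,0,-0.02],[0.1,2.5,0,-0.045],[0.1,2.5,0,-0.045],[0.1,2.5,0,-0.045]]]}}

```text
t: 23.07
tcp_pos: [0.5897, 0.1174, 0.1036]
tool_rot: [0.798, 0.603, 0.001, 0.002]
force: [3.8, -6.4, 3.4]
finger_gap: 0.16
gripper_force: 28.0
```

Request:
{"op": "drive_tool", "data": {"deltas": [[[0,0,0,0],[0,0,0,0],[0,0,0,0],[0,0,0,0],[0,0,0,0]]], "jaw": 45}}

```text
t: 23.48
tcp_pos: [0.5866, 0.1194, 0.1021]
tool_rot: [0.797, 0.604, -0.001, -0.001]
force: [0.5, 0.2, -1.0]
finger_gap: 0.527
gripper_force: 0.0
```

Request:
{"op": "drive_tool", "data": {"deltas": [[[0,0,-10,0],[0,0,-30,0],[0,0,-60,0],[0,0,-85,0],[0,0,-85,0]]]}}

```text
t: 23.9
tcp_pos: [0.591, 0.1194, 0.1936]
tool_rot: [0.797, 0.604, 0.005, 0.003]
force: [0.4, -0.1, 0.1]
finger_gap: 0.53
gripper_force: 0.0
```

Request:
{"op": "drive_tool", "data": {"deltas": [[[-20,0,0,0],[-50,0,0,0],[-80,0,0,0],[-80,0,0,0],[-80,0,0,0]]]}}

```text
t: 24.32
tcp_pos: [0.5652, 0.0409, 0.1878]
tool_rot: [0.798, 0.602, -0.0, -0.0]
force: [-0.5, 1.0, 0.8]
finger_gap: 0.529
gripper_force: 0.0
```

Request:
{"op": "drive_tool", "data": {"deltas": [[[0,0,0,0],[0,0,0,0],[0,0,0,0]]]}}

```text
t: 24.57
tcp_pos: [0.5658, 0.043, 0.1875]
tool_rot: [0.797, 0.604, 0.0, -0.0]
force: [-0.3, -0.6, -0.2]
finger_gap: 0.527
gripper_force: 0.0
```

```bash
python3 -c "
from h import *
im=vision.snapshot('wrist')
cv2.imwrite('pics/w10.png',cv2.resize(im[...,::-1],(800,600),interpolation=cv2.INTER_CUBIC))
plan(.549,.187,.102,-.25)"
```

```text
d mm [134.1 -55.1  85.5] turn 1.5472 rows 13.0 tcp [0.5658 0.043  0.1875] yaw 1.2972 F [-0.6 -0.4 -0.1] t 24.62 tilt [0.0001 0.0002]
```

View pics/w10.png

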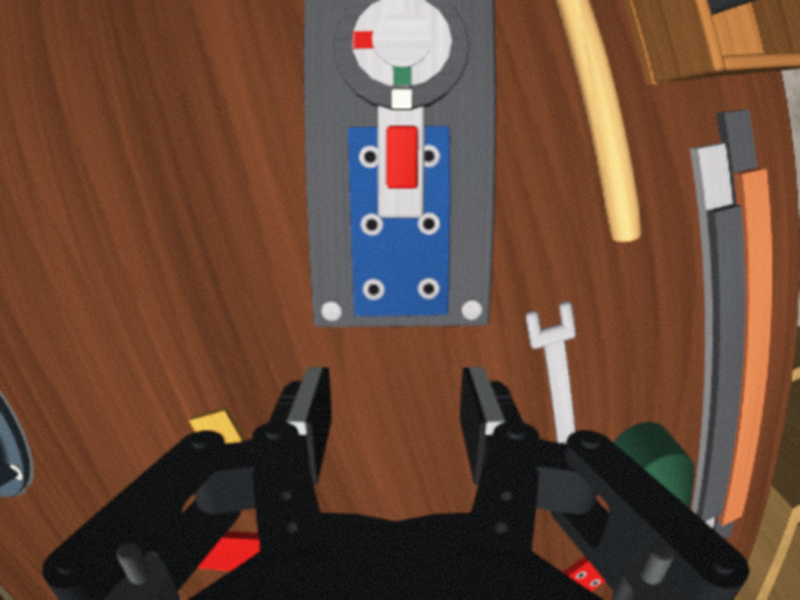

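The white mark (402,98) lines up with the green mark (402,77). The arm lies over the pack, the template is still flush, and the gripper is clear. I hand the job in.

```bash
python3 -c "
from station import manip
print(manip.sign_off())"
```

```text
the job is handed in; nothing more can be done
None
```

I stacked the brass blank and the blue template squarely on the steel (camera checks put both within about 1 mm of the bed's centre), turned the collar to the green locked mark, and handed the job in at about 25 s; the sign-off returned no verdict.

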